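Gauge two sides of a heat block

TASK

Check the metal heat block on the bench gauge. Gently press one of its two narrow ends flat against the gauge's stop bar, with the plunger at the middle of the face and pushed right in, and hold it there for a moment; back off until the plunger springs fully out, turn the block a quarter turn and press one of its long sides the same way. Then stand the block upright on the middle of the square grey pad and let go, leaving the small things around the work where they are.

Things in the scene. Friction and masses are not known exactly. Their poses are not given: they have to be found in the camera images.
- boss (a point): Centre of the heat block's square grip boss, 57 mm above the block's underside. The boss stands upright at the middle of the block's top, 20 x 20 mm and 34 mm tall (40 to 74 mm above the underside), its faces parallel to the block's. Axes: x along the block's length, y across it, z up.
- block: Loose heat block of bare aluminium, 64 mm long (x) x 44 mm wide (y) x 40 mm high, about 0.28 kg, with two open wells near each end and the grip boss on top. Origin: centre of its underside. Narrow ends: faces at x = +-32 mm; long sides: faces at y = +-22 mm; both ends are alike, both sides too. Starts standing on the worktop.
- gauge: Bench gauge, bolted down. Origin at worktop level under the plunger, in the plane of the stop bar's front face. x is level, from that face back into the gauge (press parts along +x), y along the bar, z up. Steel bar 70 mm wide, 34 high, 14 thick; behind it a base 80 wide to x = 118 mm with a round dial, top 40 mm high. Only the plunger stands in front.
- plunger (a joint): Travel of the gauge's sprung plunger, a steel pin with a round 10 mm tip, 20 mm above the worktop at y = 0 of the gauge. 0 = fully out, tip 10 mm in front of the stop bar; grows in metres as it is pressed along the gauge's +x; 0.010 = tip level with the bar's front. Springs back by itself; the push grows from 1.2 to 5 N.
- pad: Square pad of grey plastic, 130 x 130 mm, 4 mm thick, fixed on the worktop; origin at the centre of its underside, x and y along its edges.
- cap_0: Bystander: a loose tube cap, 20 mm across, 16 mm high, standing on the worktop nearer the robot than the block; origin at its underside.
- marker: Bystander: a loose marker pen, 130 mm long, 14 mm thick, lying on the worktop to the left of the gauge; origin at its underside, midway.
- beaker: Bystander: a small loose beaker, 52 mm across, 61 mm high, to the left of the gauge; origin at its underside.
Not all that is in view belongs to the job. What is shaped like the block but red or yellow is not meant.

How it is judged:
On the way, in this order (a step that is already met when the one before it is completed fails the run):
1. a narrow end of the block is flat against the stop bar, the plunger at its middle and pushed in (x of boss in the frame of gauge above -0.035 m and y of boss in the frame of gauge between -0.012 and 0.012 m and value of joint plunger above 0.008 m and angle between boss's own z axis and vertical below 0.1 rad and angle between the x axis of boss and the x axis of gauge, either way round below 0.07 rad), for 0.2 s.
2. the block is backed off and the plunger is fully out (value of joint plunger below 0.001 m), for 0.1 s.
3. a long side of the block is flat against the stop bar, the plunger at its middle and pushed in (x of boss in the frame of gauge above -0.025 m and y of boss in the frame of gauge between -0.012 and 0.012 m and value of joint plunger above 0.008 m and angle between boss's own z axis and vertical below 0.1 rad and angle between the y axis of boss and the x axis of gauge, either way round below 0.07 rad), for 0.2 s.
At the end, for the whole second after the job is handed in: The block stands upright on the grey pad at rest, its middle within 30 mm of the pad's middle along each of the pad's edges, and the plunger is fully out (within 1 mm) (x of boss in the frame of pad between -0.03 and 0.03 m and y of boss in the frame of pad between -0.03 and 0.03 m and height (world z) of block between 0.002 and 0.007 m and angle between boss's own z axis and vertical below 0.06 rad and linear speed of block below 0.01 m/s and value of joint plunger below 0.001 m); the robot touches nothing.
It fails at once if the block is rammed against the gauge (more than 60 N) (contact force between block and gauge above 60 N).
It fails at once if the block is tipped over (angle between boss's own z axis and vertical above 0.6 rad).
It fails at once if a cap, marker or beaker is pushed more than 30 mm away (distance of any of cap_0, marker, beaker from where it was at the start of the episode above 0.03 m).
It also fails if it takes over 64 s, if anything falls off the work surface, if the arm or the gripper's body presses on something with over 40 N, if the wrist force passes 120 N, or if a joint passes its speed limit or range.

ROBOT

A 6-joint arm with a two-finger parallel gripper is mounted at the origin on a cart in front of the work surface, level with it; the furniture and walls round the work are solid. World frame = base frame: x ahead of the robot, y to its left, z up, the work surface at z = 0. Lengths are in m, angles in rad, forces in N, time in s.
With the tool pointing down it reaches from about 0.275 to 0.85 m from the base axis. Payload 19 kg.
Tool frame: the origin (TCP) lies on the centre line of the jaws, within the pads' length; the fingertips stand 14 mm ahead of it and the grasp point (between the pads) lies 5 mm behind it; z points along the fingers, y is the direction in which the jaws open and shut (so a half turn about z gives the same grasp; the last joint's range is limited). The gripper opens to 85 mm and grips with 20 to 120 N. Pads are 22 mm wide; open, the fingers measure 114 mm over their backs; the gripper's body (76 mm by 85 mm) begins 54 mm behind the grasp point. The pads swing forward as they close: fully open they stand 13 mm farther back than shut.
Start: joints at [-0.134, 0.15, 1.437, -0, 1.554, -0.134], TCP at [0.575, -0, 0.245] pointing down, gripper open.
Joint ranges: [-2.8, 2.8], [-0.68, 2.1], [0.12, 2.68], [-1.39, 4.53], [0.16, 2.79], [-2.81, 2.81]. Speed limits (rad/s): [1.89, 1.89, 2.22, 3.01, 3.01, 3.01].

INTERFACE

Orientations are given as a rotation vector (axis times angle).
In Python, from plant import env gives the robot as it stands.
- The arm moves only by the shell command python3 -m pendant 'ROWS'. ROWS is JSON, one flat list of numbers, 7 for each row, row after row: the turn, a rotation vector about the world's x, y, z in rad, then the shift along the world's x, y, z in m, then the opening, from -1 (shut) to 1 (fully open), so that 0 is half open. In form: [wx, wy, wz, dx, dy, dz, fingers, wx, wy, wz, dx, dy, dz, fingers, ...]. A call has 1 to 12 rows; each row shifts and turns the commanded pose from where the row before left it; what a row does not reach is not made up. A row lasts 1/8 s, in which the tool goes at most 62.5 mm and 10.7 degrees, less where a joint would pass 70% of its speed; a pose out of reach is approached as far as the arm can. A call is refused whole if a number of a shift passes 0.0625 or a number of a turn 0.188, either way. A call with a gripper value outside its range is refused whole. The fingers move at their own pace and stop on an object; the grip force is fixed at half the most. Time passes only in rows, so rows that do not move let the fingers close. It gives the time, the measured TCP pose, the force and the opening at its end, in the units of the state.
- env.read_state(): the state, without advancing time (a new reading comes with each control period).
- env.read_camera(name): name is "scene" or "side" or "wrist"; returns (picture, depth): 400x640x3 uint8, blue, green, red; 400x640 float32, m along the optical axis (not along the pixel's ray), 0 where there is no reading.
- env.camera_params(name): a dict with "mtx" (3x3 intrinsics, pixels), "dist" ([k1, k2, p1, p2, k3] as OpenCV has them; the pictures are not rectified), "extrinsics" (4x4, takes a point from world to camera coordinates); the wrist camera has in their place "tool_from_camera" (4x4, takes a point from camera to tool coordinates, whose origin is the TCP and whose axes are the flange's). Camera axes: x right, y down, z forward; pixel columns grow to the right and rows downward; lengths in m; the calibration is good to about 2 mm. A picture is of the moment at which its call begins: read the wrist's pose just before it. camera_params takes no time and is no camera call.
- env.sign_off(): hands the job in, once; it reports no verdict.
The state is a dict: "time_s": time; "joints": joint angles; "qd": joint speeds; "joint_efforts": joint torques, N m; "position": TCP position; "orientation": TCP orientation; "wrist_force": force on the tool from outside, world axes, zero at the start; "torque": the same for the moment, N m; "finger_gap": finger opening in m.
Only numpy, scipy, OpenCV 4.12 (cv2) and the standard library are available. Lean on these libraries where they do the work, as an engineer would, in place of code of your own. Each camera call takes 0.05 s, during which the arm holds its last target. There are 200 camera calls.

## Working session

There is one attempt and no reset: what is moved stays moved. The work goes in short steps, Python scripts to look and compute and a shell command to move; the robot and the scene stay as the last step left them, time stands still between calls to the robot, and variables do not carry over. Pictures are saved under pics/ and viewed, about 8 in all and at most 12, crops included, and the job is handed in when it is done.

```bash
mkdir -p pics; ls
cat > h.py <<'E'
import numpy as np, cv2
from plant import env
def cam(n):
    s=env.read_state(); im,d=env.read_camera(n); p=env.camera_params(n)
    K=np.array(p["mtx"]);D=np.array(p["dist"],float)
    if "extrinsics" in p: T=np.linalg.inv(np.array(p["extrinsics"]))
    else:
        W=np.eye(4);W[:3,:3]=cv2.Rodrigues(np.array(s["orientation"],float))[0];W[:3,3]=s["position"]
        T=W@np.array(p["tool_from_camera"])
    return im,d,K,D,T
def ray(px,K,D,T):
    q=cv2.undistortPoints(np.array(px,float).reshape(-1,1,2),K,D).reshape(-1,2)
    v=np.c_[q,np.ones(len(q))]@T[:3,:3].T
    return T[:3,3],v
def onz(px,z,K,D,T):
    o,v=ray(px,K,D,T); return o+v*((z-o[2])/v[:,2])[:,None]
def cloud(d,K,D,T):
    r,c=np.mgrid[0:d.shape[0],0:d.shape[1]]
    o,v=ray(np.c_[c.ravel(),r.ravel()],K,D,T)
    return (o+v*d.reshape(-1,1)).reshape(*d.shape,3)
E
python3 - <<'E'
from h import *
s=env.read_state(); print({k:np.round(v,3) for k,v in s.items()})
for n in ("scene","side","wrist"):
    im,d,K,D,T=cam(n); cv2.imwrite(f"pics/{n}0.png",im); np.savez(f"{n}0.npz",im=im,d=d,K=K,D=D,T=T); print(n,T.round(3).tolist(),(d>0).mean())
E
```

```text
pics
{'time_s': np.float64(0.0), 'joints': array([-0.134,  0.151,  1.438, -0.   ,  1.554, -0.134]), 'qd': array([-0.001,  0.   , -0.001,  0.   ,  0.001,  0.001]), 'joint_efforts': array([ 0.0000e+00, -7.1306e+01, -5.7086e+01, -0.0000e+00,  9.0000e-03,
        0.0000e+00]), 'position': array([0.575, 0.   , 0.245]), 'orientation': array([-2.221e+00, -2.221e+00,  1.000e-03]), 'wrist_force': array([-0.003, -0.578,  0.158]), 'torque': array([-0.035, -0.003, -0.008]), 'finger_gap': np.float64(0.085)}
scene [[-0.976, 0.162, -0.147, 0.669], [0.218, 0.68, -0.7, 0.722], [-0.014, -0.715, -0.699, 0.938], [0.0, 0.0, 0.0, 1.0]] 0.99615234375
side [[0.928, -0.331, 0.17, 0.319], [-0.372, -0.836, 0.404, -0.516], [0.008, -0.439, -0.899, 0.911], [0.0, 0.0, 0.0, 1.0]] 0.9963515625
wrist [[1.0, 0.001, -0.0, 0.575], [0.001, -0.949, -0.317, 0.08], [-0.0, 0.317, -0.949, 0.374], [0.0, 0.0, 0.0, 1.0]] 0.9960234375
```

View pics/scene0.png

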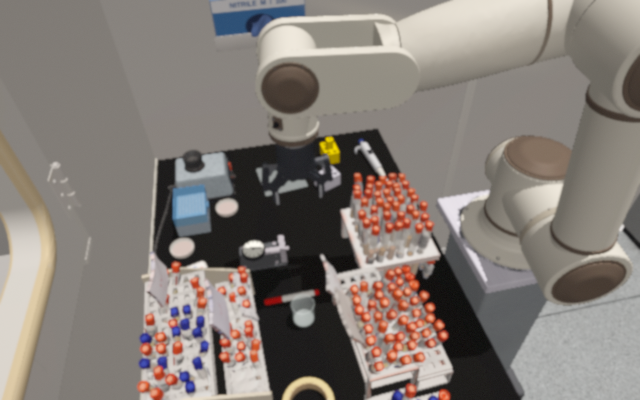

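View pics/side0.png

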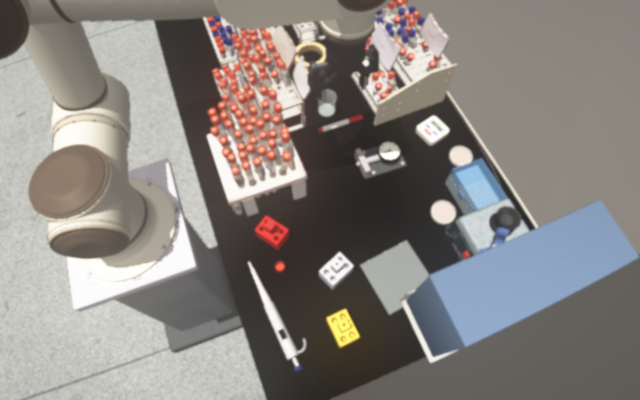

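Run:
```python
from h import *
z=np.load("side0.npz"); im,d,K,D,T=[z[k] for k in("im","d","K","D","T")]
P=cloud(d,K,D,T)
print("table z", P[200,320], P[330,220:235:5])
for n,(c,r) in dict(block=(336,269),boss=(334,266),pad=(390,270),bar=(362,156),dial=(389,152),cap=(280,267),marker=(341,123),beaker=(327,100),box=(520,290),boxcorner=(412,300),boxtop=(620,210),box3=(430,345),box4=(470,350), yellow=(343,325),pen=(280,320),red=(272,232),bk=(480,230),rack=(290,190)).items(): print(n,P[r,c].round(3))
# pad corners: mask on height and grey
hsv=cv2.cvtColor(im,cv2.COLOR_BGR2HSV)
def comp(m,seed):
    n,l=cv2.connectedComponents(m.astype(np.uint8)); return l==l[seed[1],seed[0]]
m=comp((hsv[...,2]>70)&(hsv[...,1]<60)&(abs(P[...,2]-.004)<.006),(390,270))
q=P[m][:,:2].astype(np.float32); print("pad",cv2.minAreaRect(q),len(q), P[m].mean(0))
m=comp((P[...,2]>.03)&(P[...,2]<.055),(330,277)) if 1 else 0
q=P[m][:,:2].astype(np.float32); print("blocktop",cv2.minAreaRect(q),len(q),P[m].mean(0))
m=comp(P[...,2]>.02,(380,160))
q=P[m]; print("gauge",cv2.minAreaRect(q[:,:2].astype(np.float32)),len(q),q.min(0),q.max(0))
def mk(n,s,x0,x1,y0,y1,im=im,f=5): cv2.imwrite(f"pics/{n}.png",cv2.resize(im[y0:y1,x0:x1],None,fx=f,fy=f,interpolation=cv2.INTER_CUBIC))
mk("sidecrop",0,255,415,110,310 ,f=3) if 0 else mk("sidecrop",0,260,440,90,310,f=2.7)
```

```text
table z [ 0.48511038 -0.10933714 -0.00132222] [[ 0.04250452 -0.16984367 -0.7195446 ]
 [ 0.06095418 -0.17680972 -0.71980436]
 [ 0.0770115  -0.18049931 -0.73616932]]
block [ 0.443 -0.306  0.071]
boss [ 0.441 -0.299  0.075]
pad [ 0.568 -0.338  0.004]
bar [ 0.624 -0.049  0.035]
dial [ 0.69  -0.067  0.042]
cap [ 0.335 -0.238  0.006]
marker [0.621 0.077 0.016]
beaker [0.615 0.164 0.017]
box [ 0.545 -0.508  0.509]
boxcorner [ 0.464 -0.463  0.413]
boxtop [ 0.962 -0.455  0.256]
box3 [ 0.465 -0.52   0.397]
box4 [ 0.48  -0.541  0.473]
yellow [ 0.411 -0.42   0.076]
pen [ 0.295 -0.354  0.025]
red [ 0.344 -0.169  0.055]
bk [ 0.768 -0.35   0.095]
rack [ 0.425 -0.055 -0.003]
pad ((0.5704891681671143, -0.38288527727127075), (0.23537375032901764, 0.21047966182231903), 43.66450119018555) 3032 [ 0.57404819 -0.3548148   0.00400529]
blocktop ((0.031093597412109375, 0.7505345940589905), (2.564858913421631, 1.938283085823059), 88.38258361816406) 250707 [ 0.34368761 -0.05726361  0.03889221]
gauge ((0.029027938842773438, 0.7505930066108704), (2.564858913421631, 1.9341500997543335), 88.38258361816406) 117578 [-0.96272078 -0.5421642  -0.84185408] [0.96596236 2.0440312  0.01999807]
```

View pics/wrist0.png

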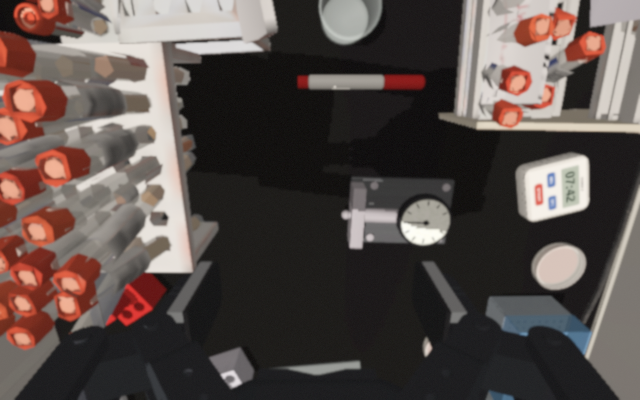

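View pics/sidecrop.png

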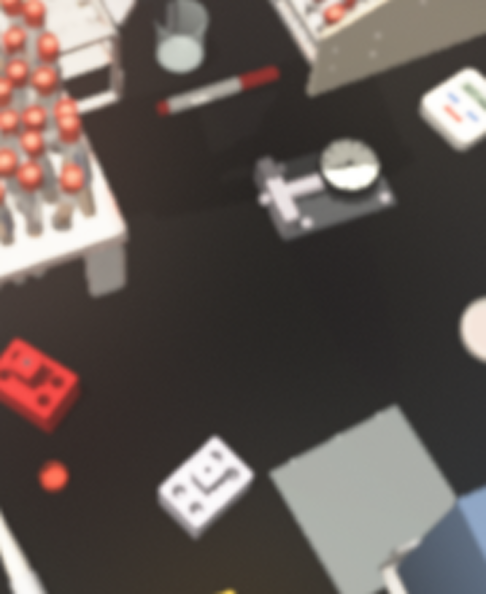

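Run:
```python
from h import *
z=np.load("side0.npz"); im,d,K,D,T=[z[k] for k in("im","d","K","D","T")]
P=cloud(d,K,D,T); X,Y,Z=P[...,0],P[...,1],P[...,2]
def box(x0,x1,y0,y1,z0,z1): return (X>x0)&(X<x1)&(Y>y0)&(Y<y1)&(Z>z0)&(Z<z1)
def rect(n,m):
    m=cv2.morphologyEx(m.astype(np.uint8),cv2.MORPH_OPEN,np.ones((3,3)))>0
    q=P[m]; print(n,len(q),np.round(q.mean(0),3),[np.round(v,4).tolist() for v in cv2.minAreaRect(q[:,:2].astype(np.float32))])
rect("block",box(.36,.52,-.38,-.22,.032,.048))
rect("boss",box(.36,.52,-.38,-.22,.062,.09))
rect("gauge",box(.58,.8,-.13,.02,.015,.07))
rect("cap",box(.3,.37,-.27,-.2,.008,.03))
# pad by colour on plane z=.004
g=im.astype(int); m=(g.min(2)>90)&(np.ptp(g,axis=2)<30)&box(.47,.75,-.5,-.25,-.004,.012)
m=cv2.morphologyEx(m.astype(np.uint8),cv2.MORPH_OPEN,np.ones((5,5)))
c=max(cv2.findContours(m,0,2)[0],key=cv2.contourArea)
a=cv2.approxPolyDP(c,4,True).reshape(-1,2); print(a.tolist()); print(onz(a,.004,K,D,T)[:,:2].round(4).tolist())
# block top by brightness on plane .04
m=(g.min(2)>150)&box(.36,.52,-.38,-.22,.02,.1)
c=max(cv2.findContours(m.astype(np.uint8),0,2)[0],key=cv2.contourArea)
a=cv2.approxPolyDP(c,4,True).reshape(-1,2); print(a.tolist()); print(onz(a,.04,K,D,T)[:,:2].round(4).tolist())
# obstacles
m=box(.2,.62,-.12,.4,.03,.4); q=P[m&(X<.56)]; print("rack",q.min(0).round(3),q.max(0).round(3))
z=np.load("wrist0.npz"); wi,wd,WK,WD,WT=[z[k] for k in("im","d","K","D","T")]
Q=cloud(wd,WK,WD,WT)
for n,(c,r) in dict(plate=(205,265),rackedge=(175,200),barL=(357,185),barR=(356,246),beaker=(350,30),tube=(65,300)).items(): print(n,Q[r,c].round(3))
a=np.array([[351,178],[365,180],[364,248],[351,248]]);print(onz(a,.034,WK,WD,WT)[:,:2].round(4).tolist())
print("tip",onz([[346,215]],.02,WK,WD,WT).round(4).tolist())
cv2.imwrite("pics/wcrop.png",cv2.resize(wi[160:270,320:480],None,fx=5,fy=5,interpolation=cv2.INTER_CUBIC))
```

```text
block 331 [ 0.447 -0.3    0.04 ] [[0.448, -0.2955], [0.0652, 0.0448], 22.3505]
boss 90 [ 0.448 -0.297  0.074] [[0.448, -0.2961], [0.02, 0.0187], 21.1907]
gauge 680 [ 0.665 -0.064  0.033] [[0.6646, -0.0645], [0.0703, 0.1176], 84.4923]
cap 0 [nan nan nan] [[0.0, 0.0], [0.0, 0.0], 0.0]
[[407, 241], [361, 264], [388, 313], [401, 308], [403, 295], [427, 277]]
[[0.6369, -0.289], [0.5115, -0.2997], [0.5212, -0.425], [0.5529, -0.4261], [0.57, -0.4015], [0.6403, -0.3853]]
[[339, 252], [319, 270], [331, 285], [352, 267]]
[[0.4692, -0.2642], [0.412, -0.2863], [0.4238, -0.3273], [0.4825, -0.3071]]
rack [ 0.274 -0.093  0.03 ] [0.56 0.4  0.4 ]
plate [0.529 0.01  0.252]
rackedge [ 0.453 -0.014  0.101]
barL [ 0.62  -0.024  0.02 ]
barR [ 0.62  -0.091  0.034]
beaker [0.609 0.133 0.003]
tube [ 0.432 -0.035  0.214]
[[0.6114, -0.0121], [0.6261, -0.0143], [0.6288, -0.0935], [0.6141, -0.0935]]
tip [[0.6087, -0.0592, 0.02]]<stdin>:7: RuntimeWarning: Mean of empty slice.
  ret = um.true_divide(
```

View pics/wcrop.png

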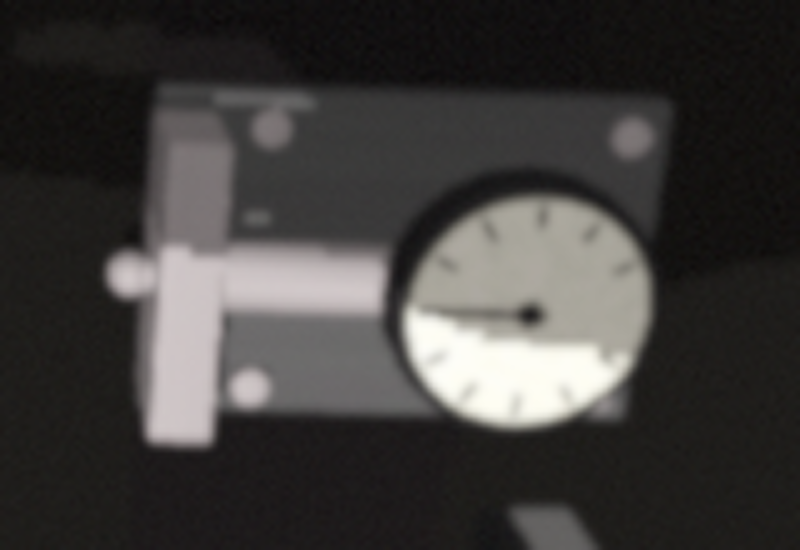

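```bash
python3 -m pendant '[0,0,0.061,-0.021,-0.049,-0.0075,1, 0,0,0.061,-0.021,-0.049,-0.0075,1, 0,0,0.061,-0.021,-0.049,-0.0075,1, 0,0,0.061,-0.021,-0.049,-0.0075,1, 0,0,0.061,-0.021,-0.049,-0.0075,1, 0,0,0.061,-0.021,-0.049,-0.0075,1, 0,0,0,0,0,0,1, 0,0,0,0,0,0,1]'
python3 - <<'E'
from h import *
z=np.load("wrist0.npz"); K,D,T=z["K"],z["D"],z["T"]
a=np.array([[168,140],[233,148],[212,445],[147,440]])/5+[320,160]
p=onz(a,.034,K,D,T)[:,:2]; print("bar",p.round(4).tolist())
e=p[0]-p[3]; print("yaw",np.degrees(np.arctan2(-e[0],e[1])),np.linalg.norm(e),"front mid",(p[0]+p[3])/2)
print("tip",onz([[320+127/5,160+274/5]],.02,K,D,T).round(4))
z=np.load("side0.npz"); print("cap",onz([[280,267]],.016,z["K"],z["D"],z["T"]).round(3))
im,d,K,D,T=cam("wrist"); cv2.imwrite("pics/w1.png",im); np.savez("w1.npz",im=im,d=d,K=K,D=D,T=T)
P=cloud(d,K,D,T); X,Y,Z=np.moveaxis(P,2,0)
near=(abs(X-.448)<.06)&(abs(Y+.296)<.06)
for n,a,b in(("boss",.066,.082),("top",.034,.047)):
    m=cv2.morphologyEx((near&(Z>a)&(Z<b)).astype(np.uint8),cv2.MORPH_OPEN,np.ones((3,3)))>0
    q=P[m]; print(n,len(q),q.mean(0).round(4),[np.round(v,4).tolist() for v in cv2.minAreaRect(q[:,:2].astype(np.float32))])
E
```

```text
time_s: 1.15
position: [0.449, -0.2939, 0.2002]
orientation: [-1.781, -2.587, -0.0]
wrist_force: [0.8, 0.2, 0.0]
finger_gap: 0.0851
bar [[0.6145, -0.0231], [0.6283, -0.0248], [0.627, -0.0947], [0.6123, -0.0935]]
yaw -1.7591381294101247 0.07044893758544075 front mid [ 0.61341928 -0.05826519]
tip [[ 0.608  -0.0589  0.02  ]]
cap [[ 0.335 -0.241  0.016]]
boss 633 [ 0.4468 -0.2953  0.0739] [[0.4471, -0.2967], [0.0193, 0.0204], 20.9595]
top 2171 [ 0.446  -0.2932  0.04  ] [[0.4473, -0.2965], [0.064, 0.0442], 22.0664]
```

View pics/w1.png

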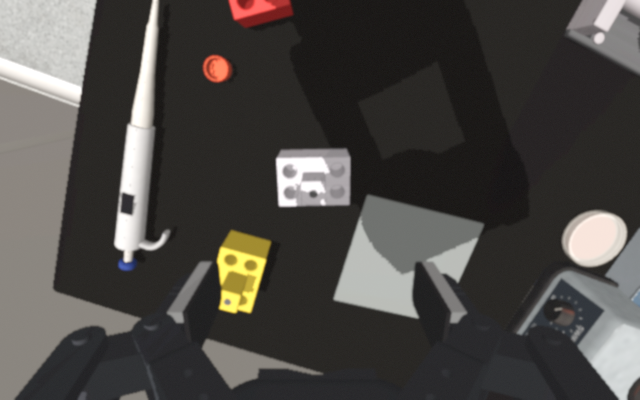

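```bash
python3 -m pendant '[0,0,0.009,-0.002,-0.0027,-0.03,1, 0,0,0,0,0,-0.04,1, 0,0,0,0,0,-0.04,1, 0,0,0,0,0,-0.02,1, 0,0,0,0,0,-0.01,1, 0,0,0,0,0,0,1]'
python3 -m pendant '[0,0,0,0,0,0,-1, 0,0,0,0,0,0,-1, 0,0,0,0,0,0,-1, 0,0,0,0,0,0,-1, 0,0,0,0,0,0,-1, 0,0,0,0,0,0,-1, 0,0,0,0,0,0,-1, 0,0,0,0,0,0,-1]'
python3 -m pendant '[0,0,0,0,0,0.01,-1, 0,0,0,0,0,0.02,-1, 0,0,0,0,0,0.02,-1, 0,0,0,0,0,0,-1]'
```

```text
time_s: 1.95
position: [0.4473, -0.2962, 0.0604]
orientation: [-1.767, -2.597, 0.0]
wrist_force: [0.6, -0.2, 1.1]
finger_gap: 0.0855
time_s: 2.95
position: [0.4472, -0.2969, 0.0607]
orientation: [1.768, 2.596, -0.0]
wrist_force: [0.2, 1.0, 6.0]
finger_gap: 0.0189
time_s: 3.45
position: [0.4474, -0.2971, 0.1116]
orientation: [1.767, 2.595, -0.001]
wrist_force: [-0.2, -0.7, -4.1]
finger_gap: 0.0187
```

```bash
python3 -m pendant '[0,0,-0.087,0.0186,0.0354,0.01,-1, 0,0,-0.087,0.0186,0.0354,0.01,-1, 0,0,-0.087,0.0186,0.0354,0.01,-1, 0,0,-0.087,0.0186,0.0354,0.01,-1, 0,0,-0.087,0.0186,0.0354,0.01,-1, 0,0,0,0,0,0,-1, 0,0,0,0,0,0,-1]'
cat > g.py <<'E'
from h import *
import sys
s=env.read_state(); print(np.round(s["position"],4))
im,d,K,D,T=cam("wrist"); n=sys.argv[1]; cv2.imwrite(f"pics/{n}.png",im); np.savez(f"{n}.npz",im=im,d=d,K=K,D=D,T=T)
P=cloud(d,K,D,T); X,Y,Z=np.moveaxis(P,2,0)
near=(X>.58)&(X<.76)&(Y>-.14)&(Y<.02)
def rect(n,m):
    m=cv2.morphologyEx(m.astype(np.uint8),cv2.MORPH_OPEN,np.ones((3,3)))>0
    q=P[m]
    if len(q): print(n,len(q),q.mean(0).round(4),[np.round(v,4).tolist() for v in cv2.minAreaRect(q[:,:2].astype(np.float32))])
rect("all",near&(Z>.009)&(Z<.06)); rect("bar",near&(X<.64)&(Z>.029)&(Z<.039))
s=np.array(cv2.Rodrigues(np.array(s["orientation"],float))[0]); print("tool y yaw",np.degrees(np.arctan2(s[1,1],s[0,1])))
cv2.imwrite(f"pics/{n}.png",im)
E
python3 g.py w2
```

```text
time_s: 4.32
position: [0.5395, -0.1197, 0.1593]
orientation: [-2.285, -2.154, 0.001]
wrist_force: [-0.0, 0.3, -3.7]
finger_gap: 0.0188
[ 0.5395 -0.1197  0.1593]
all 9655 [ 0.6652 -0.0582  0.0334] [[0.6644, -0.0595], [0.072, 0.1223], 88.4956]
bar 1952 [ 0.6193 -0.0572  0.034 ] [[0.6199, -0.0589], [0.0701, 0.0147], 89.2225]
tool y yaw -3.370966903397012
```

View pics/w2.png

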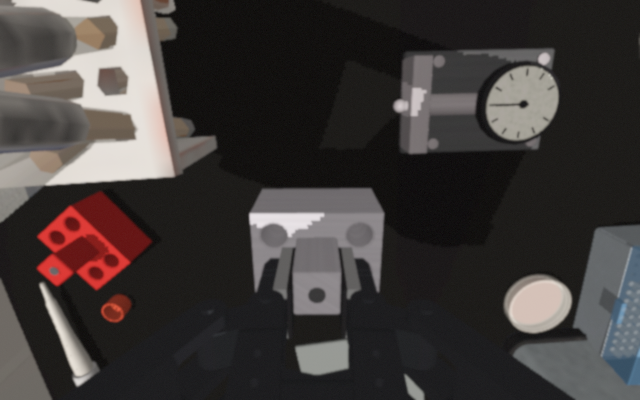

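```bash
python3 - <<'E'
from h import *
z=np.load("w2.npz"); P=cloud(z["d"],z["K"],z["D"],z["T"]); X,Y,Z=np.moveaxis(P,2,0)
m=(X>.595)&(X<.64)&(Y>-.1)&(Y<-.015)&(Z>.029)&(Z<.039); q=P[m]
ys=np.linspace(-.088,-.03,12); f=np.array([np.percentile(q[abs(q[:,1]-y)<.004][:,0],[5,95]) for y in ys])
for k in (0,1): c=np.polyfit(ys,f[:,k],1); print("bar edge yaw",np.degrees(-np.arctan(c[0])),"x at -.059",np.polyval(c,-.059))
m=(abs(X-.54)<.06)&(abs(Y+.12)<.06)&(Z>.13)&(Z<.146); q=P[m]; print(q.mean(0),cv2.minAreaRect(q[:,:2].astype(np.float32)))
q=q[q[:,1]>-.118]
xs=np.linspace(.515,.563,12); e=[np.percentile(q[abs(q[:,0]-x)<.004][:,1],95) for x in xs]; print("block yaw",np.degrees(np.arctan(np.polyfit(xs,e,1)[0])))
E
python3 -m pendant '[0,0,0.019,0.006,0.02,0,-1, 0,0,0.018,0.006,0.02,0,-1, 0,0,0,0.0045,0.0207,0,-1, 0,0,0,0,0,-0.03,-1, 0,0,0,0,0,-0.03,-1, 0,0,0,0,0,-0.02,-1, 0,0,0,0,0,-0.01,-1, 0,0,0,0,0,-0.006,-1, 0,0,0,0,0,0,-1, 0,0,0,0,0,0,-1]'
```

```text
bar edge yaw -0.9263054898407737 x at -.059 0.6131208589467668
bar edge yaw -1.2101646166480133 x at -.059 0.6259468014311712
[ 0.54098991 -0.10810962  0.13797614] ((0.5401886105537415, -0.11889827996492386), (0.04393366351723671, 0.06446660310029984), 86.88053131103516)
block yaw -3.0326057203669525
time_s: 5.62
position: [0.5568, -0.0592, 0.065]
orientation: [2.246, 2.195, 0.001]
wrist_force: [-0.5, 0.3, -4.5]
finger_gap: 0.019
```

```bash
python3 -m pendant '[0,0,0,0.008,0,-0.002,-1, 0,0,0,0.006,0,0,-1, 0,0,0,0.004,0,0,-1, 0,0,0,0.003,0,0,-1, 0,0,0,0,0,0,-1, 0,0,0,0,0,0,-1]'; for i in 1; do python3 -m pendant '[0,0,0,0.001,0,0,-1, 0,0,0,0,0,0,-1]';done; python3 -m pendant '[0,0,0,0.001,0,0,-1, 0,0,0,0,0,0,-1]'
```

```text
time_s: 6.38
position: [0.5774, -0.059, 0.0622]
orientation: [-2.247, -2.196, 0.0]
wrist_force: [-5.0, -1.9, -2.5]
finger_gap: 0.0193
time_s: 6.62
position: [0.5784, -0.059, 0.0622]
orientation: [-2.247, -2.196, 0.0]
wrist_force: [-4.1, -1.1, -2.4]
finger_gap: 0.019
time_s: 6.88
position: [0.5794, -0.059, 0.0623]
orientation: [-2.247, -2.196, 0.0]
wrist_force: [-4.3, -2.0, -2.1]
finger_gap: 0.0192
```

```bash
python3 -m pendant '[0,0,0,0.0007,0,0,-1, 0,0,0,0,0,0,-1]'; python3 -m pendant '[0,0,0,0.0007,0,0,-1, 0,0,0,0,0,0,-1]';  python3 -m pendant '[0,0,0,0.0006,0,0,-1, 0,0,0,0,0,0,-1]'
```

```text
time_s: 7.12
position: [0.5801, -0.0591, 0.0622]
orientation: [-2.247, -2.196, 0.0]
wrist_force: [-4.6, -1.6, -2.0]
finger_gap: 0.0194
time_s: 7.38
position: [0.5804, -0.059, 0.0622]
orientation: [-2.246, -2.195, 0.001]
wrist_force: [-8.0, -1.4, 1.9]
finger_gap: 0.0186
time_s: 7.62
position: [0.5805, -0.0589, 0.0622]
orientation: [-2.246, -2.194, 0.002]
wrist_force: [-13.3, -0.6, 2.0]
finger_gap: 0.0189
```

```bash
python3 -m pendant '[0,0,0,0.0005,0,0,-1, 0,0,0,0,0,0,-1, 0,0,0,0,0,0,-1, 0,0,0,0,0,0,-1]'; python3 g.py w3 | tail -2; python3 -c "
import cv2;im=cv2.imread('pics/w3.png');cv2.imwrite('pics/w3c.png',cv2.resize(im[150:350,220:520],None,fx=2.5,fy=2.5))"
```

```text
time_s: 8.12
position: [0.5806, -0.0589, 0.0622]
orientation: [-2.245, -2.194, 0.003]
wrist_force: [-17.6, -0.8, 6.7]
finger_gap: 0.0188
bar 3628 [ 0.6169 -0.0515  0.0341] [[0.6197, -0.0533], [0.0461, 0.0723], 34.7382]
tool y yaw -1.3209810694012665
```

View pics/w3c.png

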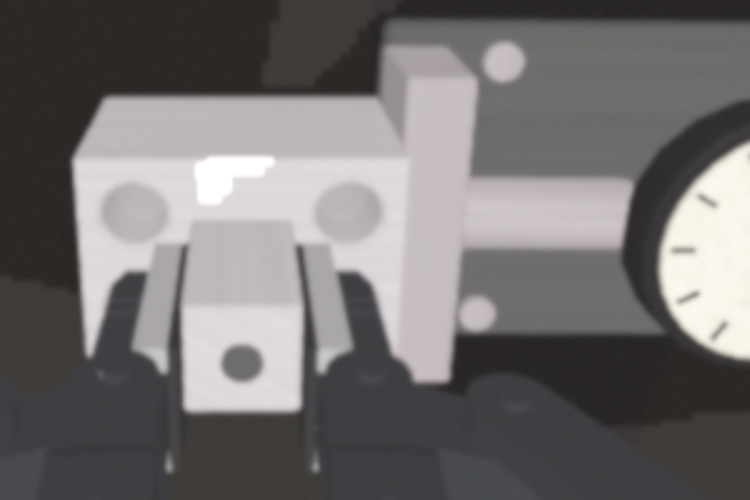

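```bash
python3 -m pendant '[0,0,0,-0.003,0,0,-1, 0,0,0,-0.01,0,0,-1, 0,0,0,-0.02,0,0,-1, 0,0,0,-0.012,0,0,-1, 0,0,0,0,0,0,-1, 0,0,0,0,0,0,-1]'; python3 g.py w4 | tail -4;  python3 -m pendant '[0,0,-0.175,0,0,0,-1, 0,0,-0.175,0,0,0,-1, 0,0,-0.175,0,0,0,-1, 0,0,-0.175,0,0,0,-1, 0,0,-0.175,0,0,0,-1, 0,0,-0.175,0,0,0,-1, 0,0,-0.175,0,0,0,-1, 0,0,-0.175,0,0,0,-1, 0,0,-0.171,0,0,0,-1, 0,0,0,0,0,0,-1, 0,0,0,0,0,0,-1]'; python3 g.py w5; python3 -c "
from h import *
z=np.load('w4.npz')
from plant import env; print(np.round(env.read_state()['joints'],2))"
```

```text
time_s: 8.93
position: [0.5375, -0.0591, 0.0625]
orientation: [2.246, 2.195, 0.001]
wrist_force: [0.4, 0.2, -3.5]
finger_gap: 0.0187
[ 0.5375 -0.0591  0.0625]
all 16413 [ 0.6556 -0.0559  0.0322] [[0.6635, -0.0593], [0.0723, 0.1207], 88.8633]
bar 3756 [ 0.619  -0.0555  0.0338] [[0.6198, -0.0585], [0.0703, 0.0153], 88.2591]
tool y yaw -1.3228156300516027
time_s: 10.35
position: [0.5372, -0.059, 0.0622]
orientation: [-3.141, 0.03, -0.0]
wrist_force: [0.1, -0.1, -3.5]
finger_gap: 0.0193
[ 0.5372 -0.059   0.0622]
all 8382 [ 0.6266 -0.0589  0.0301] [[0.6296, -0.0593], [0.0731, 0.0527], 89.3948]
bar 5198 [ 0.62   -0.0587  0.0342] [[0.6198, -0.0586], [0.0709, 0.0142], 88.8807]
tool y yaw -91.0907601974427
[-0.25  0.21  1.75  0.    1.18  1.34]
```

View pics/w5.png

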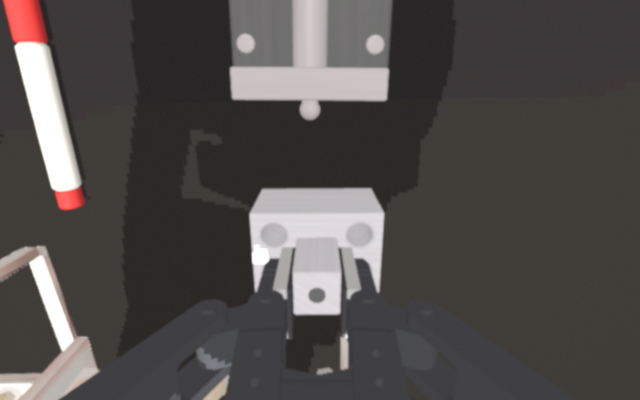

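```bash
python3 -m pendant '[0,0,0,0.02,0,0,-1, 0,0,0,0.015,0,0,-1, 0,0,0,0.008,0,0,-1, 0,0,0,0.004,0,0,-1, 0,0,0,0.003,0,0,-1, 0,0,0,0,0,0,-1, 0,0,0,0,0,0,-1]'; python3 -m pendant '[0,0,0,0.0015,0,0,-1, 0,0,0,0,0,0,-1]'; python3 -m pendant '[0,0,0,0.001,0,0,-1, 0,0,0,0,0,0,-1]'; python3 -m pendant '[0,0,0,0.0007,0,0,-1, 0,0,0,0,0,0,-1]'
```

```text
time_s: 11.28
position: [0.5866, -0.059, 0.0621]
orientation: [-3.141, 0.036, 0.001]
wrist_force: [-4.6, -1.7, -4.5]
finger_gap: 0.019
time_s: 11.52
position: [0.5881, -0.059, 0.0621]
orientation: [-3.141, 0.036, 0.001]
wrist_force: [-4.7, -1.3, -4.5]
finger_gap: 0.0192
time_s: 11.78
position: [0.5888, -0.059, 0.0621]
orientation: [-3.141, 0.036, 0.002]
wrist_force: [-9.4, -0.7, -2.6]
finger_gap: 0.019
time_s: 12.02
position: [0.589, -0.059, 0.0621]
orientation: [-3.141, 0.037, 0.004]
wrist_force: [-14.9, -0.3, 2.4]
finger_gap: 0.0191
```

```bash
python3 -m pendant '[0,0,0,0.0004,0,0,-1, 0,0,0,0,0,0,-1, 0,0,0,0,0,0,-1, 0,0,0,0,0,0,-1]'; python3 g.py w6|tail -1; python3 -c "
import cv2;im=cv2.imread('pics/w6.png');cv2.imwrite('pics/w6c.png',cv2.resize(im[100:340,180:480],None,fx=2,fy=2))"
```

```text
time_s: 12.52
position: [0.589, -0.0589, 0.0621]
orientation: [-3.141, 0.037, 0.005]
wrist_force: [-17.3, -0.0, 3.2]
finger_gap: 0.0191
tool y yaw -91.33551147146906
```

View pics/w6c.png

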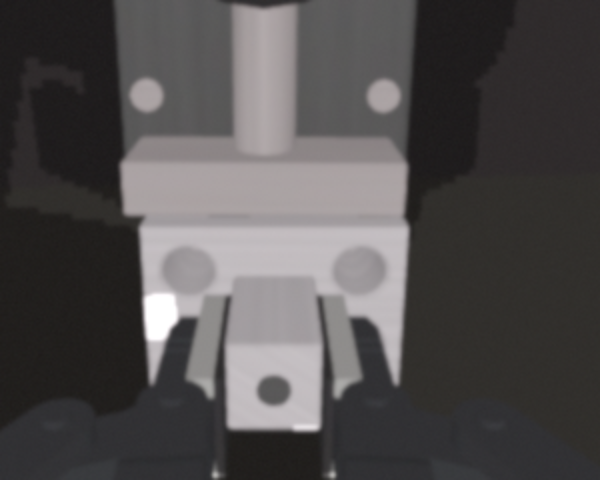

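```bash
python3 -m pendant '[0,0,0,-0.003,0,0,-1, 0,0,0,-0.01,0,0,-1, 0,0,0,-0.02,0,0,-1, 0,0,0,-0.012,0,0.01,-1, 0,0,0,0,0,0.03,-1, 0,0,0,0,0,0.02,-1, 0,0,0,0,0,0,-1]'; python3 -m pendant '[0,0,0,0.006,-0.0488,0,-1, 0,0,0,0.006,-0.0488,0,-1, 0,0,0,0.006,-0.0488,0,-1, 0,0,0,0.006,-0.0488,0,-1, 0,0,0,0.006,-0.0488,0,-1, 0,0,0,0.005,-0.0488,0,-1, 0,0,0,0,0,0,-1, 0,0,0,0,0,0,-1]'
python3 - <<'E'
from h import *
for n in("wrist","side"):
    im,d,K,D,T=cam(n); cv2.imwrite(f"pics/{n}7.png",im); P=cloud(d,K,D,T); X,Y,Z=np.moveaxis(P,2,0)
    g=im.astype(int); m=(X>.48)&(X<.69)&(Y>-.48)&(Y<-.24)&(Z>.0022)&(Z<.008)&(g.min(2)>45)
    m=cv2.morphologyEx(m.astype(np.uint8),cv2.MORPH_OPEN,np.ones((3,3)))>0
    q=P[m]; print(n,len(q),[np.round(v,4).tolist() for v in cv2.minAreaRect(q[:,:2].astype(np.float32))],q.min(0),q.max(0))
E
```

```text
time_s: 13.45
position: [0.5464, -0.0592, 0.1244]
orientation: [3.141, -0.036, 0.006]
wrist_force: [1.0, -0.5, -3.6]
finger_gap: 0.0188
time_s: 14.45
position: [0.5802, -0.3514, 0.1212]
orientation: [-3.14, 0.037, 0.002]
wrist_force: [-0.2, 0.3, -3.2]
finger_gap: 0.0192
wrist 15718 [[0.5781, -0.3571], [0.1298, 0.1303], 6.4694] [ 0.51882026 -0.42804203  0.00220356] [ 0.64895442 -0.28578666  0.00683773]
side 1361 [[0.5706, -0.3569], [0.1128, 0.1322], 6.234] [ 0.50834251 -0.42690687  0.0022051 ] [ 0.62534938 -0.28641745  0.00799822]
```

View pics/wrist7.png

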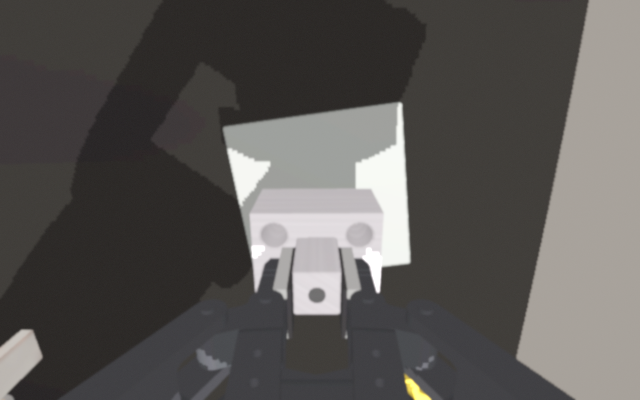

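```bash
python3 -m pendant '[0,0,0,-0.002,-0.005,-0.02,-1, 0,0,0,0,0,-0.02,-1, 0,0,0,0,0,-0.008,-1, 0,0,0,0,0,-0.004,-1, 0,0,0,0,0,-0.002,-1, 0,0,0,0,0,0,-1]'; python3 -m pendant '[0,0,0,0,0,-0.001,-1, 0,0,0,0,0,0,-1]';  python3 -m pendant '[0,0,0,0,0,-0.001,-1, 0,0,0,0,0,0,-1]'
```

```text
time_s: 15.3
position: [0.5787, -0.3569, 0.0686]
orientation: [3.141, -0.036, 0.001]
wrist_force: [-0.3, 0.2, -2.7]
finger_gap: 0.0191
time_s: 15.55
position: [0.5786, -0.3569, 0.0675]
orientation: [3.141, -0.037, 0.0]
wrist_force: [0.2, -0.1, -2.5]
finger_gap: 0.019
time_s: 15.8
position: [0.5785, -0.3568, 0.0662]
orientation: [-3.141, 0.036, 0.0]
wrist_force: [0.2, -0.1, -3.1]
finger_gap: 0.019
```

```bash
python3 -m pendant '[0,0,0,0,0,-0.001,-1, 0,0,0,0,0,0,-1]'; python3 -m pendant '[0,0,0,0,0,-0.0008,-1, 0,0,0,0,0,0,-1]'
```

```text
time_s: 16.05
position: [0.5785, -0.3568, 0.0651]
orientation: [-3.141, 0.036, 0.0]
wrist_force: [0.6, 0.1, -3.7]
finger_gap: 0.0186
time_s: 16.3
position: [0.5786, -0.3569, 0.0647]
orientation: [3.141, -0.036, 0.0]
wrist_force: [-0.8, 0.3, 1.3]
finger_gap: 0.0193
```

Contact with the pad has taken the weight. I'll release it, rise straight up and check.

```bash
python3 -m pendant '[0,0,0,0,0,0,-0.3, 0,0,0,0,0,0,0, 0,0,0,0,0,0,0.3, 0,0,0,0,0,0,0.3, 0,0,0,0,0,0,0.3, 0,0,0,0,0,0.02,0.3, 0,0,0,0,0,0.04,0.3, 0,0,0,0,0,0.05,0.3, 0,0,0,0,0,0.03,0.3, 0,0,0,0,0,0,0.3, 0,0,0,0,0,0,0.3]'
python3 - <<'E'
from h import *
for n in("wrist","side"):
    im,d,K,D,T=cam(n); cv2.imwrite(f"pics/{n}8.png",im); P=cloud(d,K,D,T); X,Y,Z=np.moveaxis(P,2,0)
    for k,a,b in(("top",.038,.052),("boss",.07,.088)):
        m=(abs(X-.578)<.05)&(abs(Y+.357)<.05)&(Z>a)&(Z<b)
        m=cv2.morphologyEx(m.astype(np.uint8),cv2.MORPH_OPEN,np.ones((3,3)))>0
        q=P[m]
        if len(q): print(n,k,len(q),q.mean(0).round(4),[np.round(v,4).tolist() for v in cv2.minAreaRect(q[:,:2].astype(np.float32))])
E
```

```text
time_s: 17.68
position: [0.5784, -0.3567, 0.2046]
orientation: [-3.141, 0.036, 0.0]
wrist_force: [0.7, -0.1, -0.6]
finger_gap: 0.0553
wrist top 2179 [ 0.5845 -0.3584  0.0439] [[0.5807, -0.3584], [0.0642, 0.0446], 89.2557]
wrist boss 636 [ 0.582  -0.3586  0.0778] [[0.5812, -0.3586], [0.0193, 0.0195], 88.8897]
side top 327 [ 0.5783 -0.3609  0.0441] [[0.5826, -0.3583], [0.0639, 0.0448], 89.0437]
side boss 90 [ 0.581  -0.3584  0.0777] [[0.5821, -0.358], [0.0202, 0.0193], 86.4867]
```

View pics/wrist8.png

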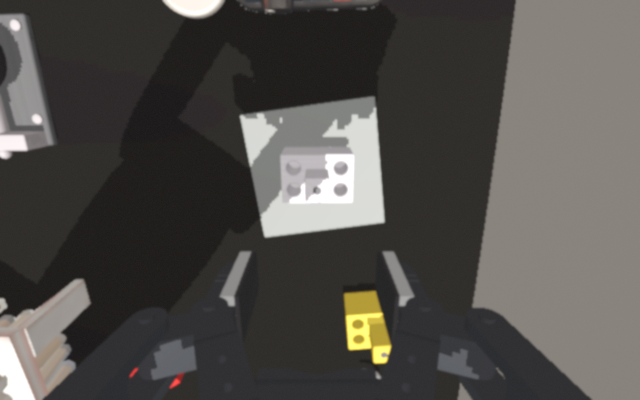

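```bash
python3 -c "
from plant import env; print(env.sign_off())"
```

```text
the job is handed in; nothing more can be done
None
```

The block was pressed on the gauge both ways and now stands upright on the grey pad. The job was handed in at about 18 s of the 64 s allowed; no verdict is reported.

- **Narrow end:** It was pressed flat against the stop bar to about 18 N at the wrist and held for about 0.5 s. The picture shows it flush with the bar.
- **Back-off:** The block was drawn back 43 mm and turned −90°. The next picture shows the plunger clear of the block and standing out in front of the bar.
- **Long side:** It was pressed the same way, to about 17 N, and held for about 0.5 s. The picture shows it flush, at most about 2 mm off the bar's middle.
- **On the pad:** The block was lowered until the pad took its weight, then released, and the arm rose 140 mm clear. The wrist and side views put its middle about 3–5 mm from the pad's middle. Its top is at 44 mm, which is right for 40 mm of block on a 4 mm pad, and the boss is right over the block's middle.

**Disagreements and gaps:**
- The first side-camera fit gave the gauge's angle as about −5.5°. The closer wrist views agreed on about −1°, so I used that, and the flush contact bore it out.
- I did not measure the plunger's travel directly. I inferred it from where the block stopped, the rise in force and the pictures.
- After the placing I did not re-measure the cap, marker or beaker. Nothing in the moves or forces suggested they were touched. The last side picture could not be viewed because I had reached the 12-picture limit, though its depth data was used for the pad check.

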